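Seat a splined gear against its spring and hold it for the retaining ring

ROBOT

A 6-joint arm with a two-finger parallel gripper is mounted at the origin on the work surface. World frame = base frame: x ahead of the robot, y to its left, z up, the work surface at z = 0. Lengths are in mm, angles in rad, forces in N, time in s.
With the tool pointing down it reaches from about 275 to 875 mm from the base axis. Payload 12.5 kg.
Tool frame: the origin (TCP) lies at the very end of the fingers, on their centre line; the grasp point (between the pads) lies 19 mm behind it; z points along the fingers, y is the direction in which the jaws open and shut (so a half turn about z gives the same grasp; the last joint's range is limited). The gripper opens to 85 mm and grips with 20 to 120 N. Pads are 22 mm wide; open, the fingers measure 114 mm over their backs; the gripper's body (76 mm by 85 mm) begins 54 mm behind the grasp point. The pads swing forward as they close: fully open they stand 13 mm farther back than shut.
Start: joints at [1.147, 0.351, 1.652, -0, 1.139, -0.085], TCP at [182.764, 518.731, 202.99] pointing down, gripper open.
Joint ranges: [-2.75, 2.75], [-0.79, 2.1], [0.01, 2.65], [-1.57, 4.71], [0.07, 3.14], [-2.87, 2.87]. Speed limits (rad/s): [2.22, 2.22, 2.79, 3.14, 3.14, 3.14].

INTERFACE

Orientations are given as a 3x3 rotation matrix whose columns are the frame's x, y, z axes.
In Python, from cell import get_state, optics, job gives the robot as it stands.
- The arm moves only by the tool step_arm, never from a script. Its argument "rows" is a list that holds one entry, the list of rows, each a list of 5 numbers: the finger opening in m, from 0 to 0.0854, then the shift along the tool's x, y, z in m, then the turn about the tool's z in rad. In form: [[[fingers, x, y, z, roll], ...]]. A call has 1 to 10 rows; each row shifts and turns the pose as measured when the row begins, along the tool's axes as they then stand; what a row does not reach is not made up. A row lasts 1/8 s, in which the tool goes at most 62.5 mm and 10.7 degrees, less where a joint would pass 70% of its speed; a pose out of reach is approached as far as the arm can. A call is refused whole if a number of a shift passes 0.0625 or a number of a turn 0.188, either way. A call with a gripper value outside its range is refused whole. The fingers move at their own pace and stop on an object; "newtons" is the grip in N (left out, the last holds). Time passes only in rows, so rows that do not move let the fingers close. It gives the time, the measured TCP pose, the force and the opening at its end, in the units of the state.
- get_state(): the state, without advancing time (a new reading comes with each control period).
- optics.read_camera(name): name is "scene" or "top"; returns the picture (384x512x3 uint8, blue, green, red); there is no depth.
- optics.get_calibration(name): a dict with "fx", "fy", "cx", "cy" (pixels), "world_to_cam" (4x4, takes a point from world to camera coordinates). Camera axes: x right, y up, looking along -z (the intrinsics and any distortion apply to the point x, -y, -z); pixel columns grow to the right and rows downward; lengths in mm; the calibration is good to about 2 mm. A picture is of the moment at which its call begins. get_calibration takes no time and is no camera call.
- job.sign_off(): hands the job in, once; it reports no verdict.
The state is a dict: "time_s": time; "joint_pos": joint angles; "joint_vel": joint speeds; "tau": joint torques, N m; "tcp_pos": TCP position; "tool_rot": TCP orientation; "contact_force": force on the tool from outside, world axes, zero at the start; "ft_torque": the same for the moment, N m; "finger_gap": finger opening in mm.
Only numpy, scipy, OpenCV 4.12 (cv2) and the standard library are available. Lean on these libraries where they do the work, as an engineer would, in place of code of your own. Each camera call takes 0.05 s, during which the arm holds its last target.

TASK

Pick up the gear with the long hub, turn it until its splines mesh with those of the upright shaft on the gearbox end cover, and slide it, hub up, all the way down onto the spring-loaded collar. Press the collar fully down so that the hub stands clear below the retaining-ring groove, and finish like that, without letting go: the gripper stays on the gear and keeps it pressed home so that I can clip the ring on. Leave the flat gear, the bearing, the pliers and the bin where they are.

Things in the scene. Friction and masses are not known exactly. Their poses are not given: they have to be found in the camera images.
- gear_mid (a point): The gear to fit: steel, about 0.56 kg, lying hub up on the bench. Toothed disc 78 mm across, 16 mm thick, 24 teeth; round hub on top, up to 52 mm above the underside. Splined bore right through: 30 mm across between its ridges, 6 straight grooves every 60 deg, 9 mm wide, 36 mm across. Point: on the axis, 26 mm above the underside; z up out of the hub, x along the middle of one groove.
- hub_grip (a point): Where to grip the gear: on its axis, 40 mm above its underside, 12 mm below the hub's top. The smooth round hub is 46 mm across; 36 mm of it stand free above the toothed disc. Axes as gear_mid.
- spline_top (a point): Centre of the upper end of the splines of the upright fixed steel shaft, 132 mm above the bench. 6 ridges every 60 deg, 7 mm wide, 34 mm across, top 2.5 mm chamfered, core 28 mm. A plain nose, 27 mm across, rises 8 mm above this point; the ring groove is 5.5 to 8 mm below it. z up, x along the middle of one ridge. With the gear home, gear_mid is 36 mm and the hub's top 10 mm below this point.
- cover: Aluminium gearbox end cover bolted to the bench, cannot move; it carries the shaft, which does not turn. Flange 170 (x) x 150 (y) x 14 mm, round boss up to 48 mm high and 112 mm across at its foot. Origin on the shaft's axis at bench height; x as spline_top.
- collar (a joint): Spring-loaded steel thrust collar, 52 mm across and 8 mm thick, round the shaft. 0 = up (its top face 54 mm below spline_top), 0.008 m = pushed fully down to its stop. It needs 10 N to start and 18 N at the stop, more than the gear's own weight, and springs back when let go.
- flat_gear: Bystander: flat steel gear without a hub, 78 mm across, 14 mm thick, smooth 24 mm bore. Origin at the centre of its underside.
- bearing: Bystander: steel ball bearing, 72 mm across, 18 mm thick, 35 mm bore. Origin at the centre of its underside.
- pliers: Bystander: retaining-ring pliers lying flat, 13 mm high, with a ring on their tips; from the origin (under the pivot) they reach 82 mm along x (tips and ring) and 135 mm back (handles), 58 mm wide.
- bin: Bystander: open-fronted blue plastic stacking bin with bolts in it, 200 x 130 x 100 mm. Origin at the centre of its underside, open front to its -x.
Mind the look-alikes: they are no part of the job. Several things look just like the cover: the one meant starts farthest to the robot's right.

How it is judged:
By the outcome, as a careful person would: the job done as asked, in the order asked, and still so for the second after the job is handed in, while the arm keeps its last pose, push and grip.
It also fails if it takes over 51 s, if anything falls off the work surface, if the arm or the gripper's body presses on something with over 40 N, if the wrist force passes 120 N, or if a joint passes its speed limit or range.

## Working session

There is one attempt and no reset: what is moved stays moved. The work goes in short steps, Python scripts to look and compute and a tool call to move; the robot and the scene stay as the last step left them, time stands still between calls to the robot, and variables do not carry over. Pictures are saved under pics/ and viewed, and the job is handed in when it is done.

Besides the shell and the picture viewer there is one more tool, called by a JSON object that holds its "op" and its "data", one argument or row to a line. step_arm: Moves the arm, as the interface text tells. Its arguments: {"type":"object","properties":{"rows":{"type":"array","items":{"type":"array","items":{"type":"array","items":{"type":"number"}}}},"newtons":{"type":"number"}},"required":["rows"]}

```bash
mkdir -p pics; ls
python3 - <<'E'
from cell import get_state, optics, job
import cv2
s=get_state()
for k,v in s.items(): print(k,v)
for n in ["scene","top"]:
    im=optics.read_camera(n); cv2.imwrite(f"pics/{n}0.png",im)
    print(n,optics.get_calibration(n))
E
```

```text
pics
time_s 0.0
joint_pos [ 1.14737817e+00  3.51224843e-01  1.65243515e+00  2.26495697e-06
  1.13909225e+00 -8.45708294e-02]
joint_vel [ 1.76841091e-03  2.61027087e-04  8.99219046e-04  4.28843963e-04
  4.43762522e-04 -7.65574469e-05]
tau [-1.65025172e-04 -5.06099975e+01 -2.91403931e+01 -1.42994299e-04
  4.53749788e-03 -1.13199033e-05]
tcp_pos [182.6292139  518.4049901  202.46047404]
tool_rot [[-9.43138102e-01  3.32400800e-01 -4.78327372e-04]
 [ 3.32401129e-01  9.43137516e-01 -1.05634235e-03]
 [ 9.99994480e-05 -1.15527328e-03 -9.99999328e-01]]
contact_force [-0.63185463  0.83788051  0.49634087]
ft_torque [-0.05056424 -0.02258765  0.02528428]
finger_gap 85.5628936912796
scene {'fx': 443.40263364802746, 'fy': 443.40263364802746, 'cx': 255.2875835304451, 'cy': 196.7170544712606, 'world_to_cam': array([[ 8.12320977e-01,  5.83087043e-01, -1.20054402e-02,
        -5.18038703e+02],
       [-4.26955013e-01,  6.08578409e-01,  6.68836106e-01,
         7.89372688e+01],
       [ 3.97295919e-01, -5.38183816e-01,  7.43312944e-01,
        -1.57501174e+03],
       [ 0.00000000e+00,  0.00000000e+00,  0.00000000e+00,
         1.00000000e+00]])}
top {'fx': 390.0951539705311, 'fy': 390.0951539705311, 'cx': 256.4000897234248, 'cy': 192.78403984981537, 'world_to_cam': array([[ 2.92616255e-02, -9.99391773e-01, -1.89695100e-02,
         1.18924363e+02],
       [ 9.99046471e-01,  2.86257987e-02,  3.29653239e-02,
        -5.39093711e+02],
       [-3.24022561e-02, -1.99160410e-02,  9.99276461e-01,
        -1.33986609e+03],
       [ 0.00000000e+00,  0.00000000e+00,  0.00000000e+00,
         1.00000000e+00]])}
```

View pics/scene0.png

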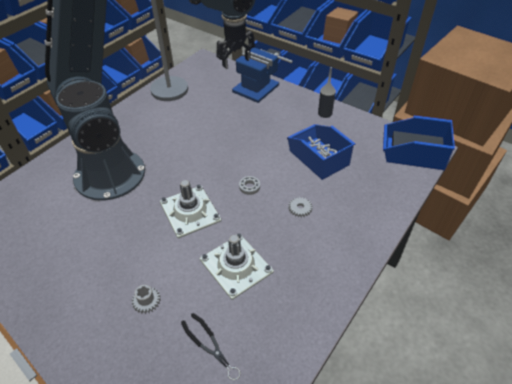

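View pics/top0.png

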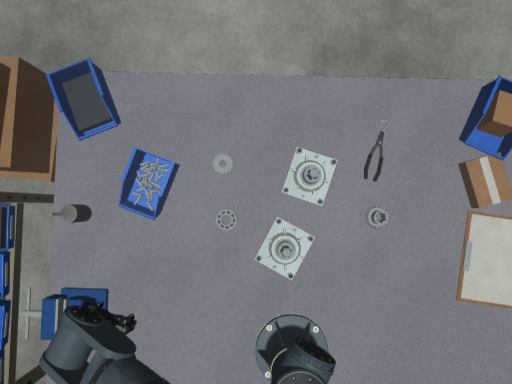

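The top view (x up, y left) shows the covers at (311,174) and (285,248). The one farthest right, at (311,174), is the target. The gear with the hub is at (377,216), and the pliers are above it at (375,155).

```bash
cat > h.py <<'E'
import numpy as np, cv2
from cell import optics
def cal(n):
    c=optics.get_calibration(n); M=c["world_to_cam"]; return c,M[:3,:3],M[:3,3]
def proj(n,p):
    c,R,t=cal(n); q=np.atleast_2d(p)@R.T+t
    return np.c_[c["cx"]+c["fx"]*q[:,0]/-q[:,2], c["cy"]+c["fy"]*(-q[:,1])/-q[:,2]]
def ray(n,uv):
    c,R,t=cal(n); uv=np.atleast_2d(uv)
    d=np.c_[(uv[:,0]-c["cx"])/c["fx"],-(uv[:,1]-c["cy"])/c["fy"],-np.ones(len(uv))]
    return -R.T@t, d@R
def onz(n,uv,z):
    o,d=ray(n,uv); return o+d*((z-o[2])/d[:,2])[:,None]
E
python3 - <<'E'
import cv2,numpy as np
from cell import optics
import time
ims={n:np.mean([optics.read_camera(n).astype(float) for _ in range(4)],0) for n in ["scene","top"]}
for n in ims: np.save(f"{n}_avg.npy",ims[n])
def crop(n,u,v,h,k):
    a=ims[n][v-h:v+h,u-h:u+h]; a=np.clip((a-a.min())/(a.max()-a.min())*255,0,255).astype(np.uint8)
    return cv2.resize(a,(k,k),interpolation=cv2.INTER_CUBIC)
a=np.hstack([crop("top",377,216,18,400),crop("top",311,174,36,400)])
cv2.imwrite("pics/c1.png",a)
a=np.hstack([crop("scene",146,297,20,400),crop("scene",236,260,40,400)])
cv2.imwrite("pics/c2.png",a)
E
```

```text
(no output)
```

View pics/c1.png

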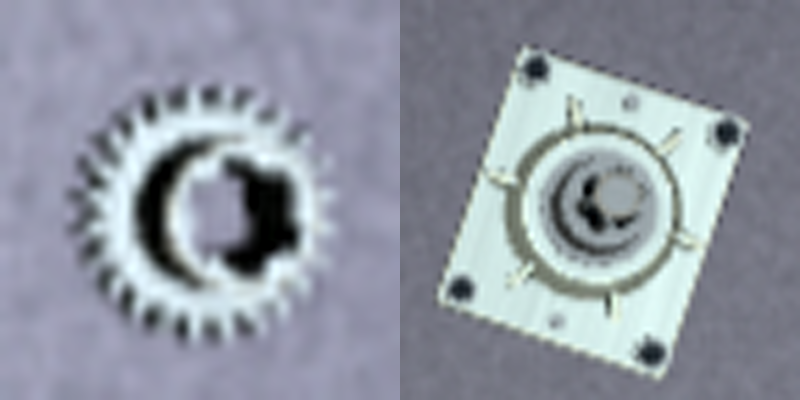

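View pics/c2.png

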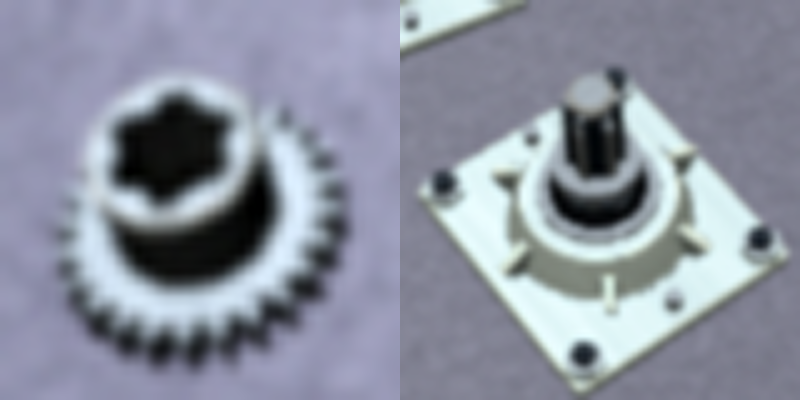

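The crops show the gear's six-lobed dark bore clearly in the scene view, around (146,291), and the cover plate as a clean rectangle. Next I'll measure both.

```bash
cat > m1.py <<'E'
from h import *
T=np.load("top_avg.npy");S=np.load("scene_avg.npy")
def rect(n,im,c,z,half,ppm):
    k=int(2*half*ppm); g=(np.arange(k)+.5)/ppm-half
    X,Y=np.meshgrid(g+c[0],g+c[1]) ; P=np.c_[X.ravel(),Y.ravel(),np.full(X.size,z)]
    uv=proj(n,P).astype(np.float32).reshape(k,k,2)
    return cv2.remap(im.astype(np.float32),uv[...,0],uv[...,1],cv2.INTER_CUBIC)  # rows=y, cols=x
# cover flange
for n,im,uv in [("top",T,(311,174)),("scene",S,(236,262))]:
    g=im.min(2); m=(g>165).astype(np.uint8); m=cv2.morphologyEx(m,cv2.MORPH_CLOSE,np.ones((7,7)))
    nl,l,st,ce=cv2.connectedComponentsWithStats(m)
    # component containing biggest overlap near uv
    w=l[uv[1]-15:uv[1]+15,uv[0]-25:uv[0]+25]; i=np.bincount(w[w>0]).argmax()
    print(n,st[i])
    cs,_=cv2.findContours((l==i).astype(np.uint8),0,cv2.CHAIN_APPROX_NONE)
    c=max(cs,key=cv2.contourArea)[:,0].astype(float)
    W=onz(n,c,14)[:,:2].astype(np.float32)
    r=cv2.minAreaRect(W); print(n,"rect",r)
E
python3 m1.py
```

```text
top [ 282  147   54   59 1656]
top rect ((599.2667236328125, -45.95066833496094), (146.87010192871094, 165.875), 73.15802764892578)
scene [ 200  236   73   62 1804]
scene rect ((599.0230102539062, -46.50328826904297), (148.9776611328125, 172.12933349609375), 72.79782104492188)
```

```bash
cat > m2.py <<'E'
from m1 import *
c0=onz("scene",(145,294),52)[0]; print("guess",c0)
c=np.array(c0[:2])
# bore in scene: dark mask rectified on z=52
for it in range(4):
    R=rect("scene",S,c,52,30,6).max(2)
    # cols x, rows y
    k=R.shape[0]; g=(np.arange(k)+.5)/6-30
    X,Y=np.meshgrid(g,g); rr=np.hypot(X,Y)
    m=((R<125)&(rr<21)).astype(np.uint8)
    nl,l,st,ce=cv2.connectedComponentsWithStats(m)
    i=1+st[1:,4].argmax(); mm=l==i
    d=np.array([X[mm].mean(),Y[mm].mean()]); c=c+d
    print("bore centre",c,"area",mm.sum()/36)
th=np.arctan2(Y,X)
I=(R*1.0)
for r0,r1 in [(13,18),(14,17),(15,19)]:
    s=(rr>r0)&(rr<r1)
    z=np.sum((255-I[s])*np.exp(1j*6*th[s])); n=np.sum(255-I[s])
    print("groove angle",np.degrees(np.angle(z))/6,abs(z)/n)
# top view gear bore/outline on z=16
c2=onz("top",(377,216),8)[0][:2]
G=rect("top",T,c2,12,55,4); b=G.min(2)
k=b.shape[0]
cv2.imwrite("pics/g.png",np.hstack([cv2.resize(np.clip(R,0,255),(400,400)),cv2.resize(np.clip(G.mean(2),0,255),(400,400))]).astype(np.uint8))
# silhouette of disc, scene & top: bright|dark vs bench
for n,im,uv,h in [("top",T,(377,216),20),("scene",S,(146,297),24)]:
    a=im[uv[1]-h:uv[1]+h,uv[0]-h:uv[0]+h]; bg=np.median(np.r_[a[0],a[-1],a[:,0],a[:,-1]],0)
    m=(np.abs(a-bg).max(2)>40).astype(np.uint8); m=cv2.morphologyEx(m,cv2.MORPH_CLOSE,np.ones((3,3)))
    cs,_=cv2.findContours(m,0,cv2.CHAIN_APPROX_NONE); q=max(cs,key=cv2.contourArea)[:,0]+np.array([uv[0]-h,uv[1]-h])
    W=onz(n,q.astype(float),12 )[:,:2].astype(np.float32)
    print(n,"enc",cv2.minEnclosingCircle(W),"ell",cv2.fitEllipse(W))
    if n=="top":
        a2=im.min(2)
# nose
for n,im,g0 in [("top",T,None),("scene",S,None)]:
    uv=proj(n,[[599,-46,140]])[0]; print("nose pred",n,uv)
E
python3 m2.py
```

```text
top [ 282  147   54   59 1656]
top rect ((599.2667236328125, -45.95066833496094), (146.87010192871094, 165.875), 73.15802764892578)
scene [ 200  236   73   62 1804]
scene rect ((599.0230102539062, -46.50328826904297), (148.9776611328125, 172.12933349609375), 72.79782104492188)
guess [ 476.17852232 -283.46480251   52.        ]
bore centre [ 467.69103083 -282.00434865] area 625.5
bore centre [ 465.12832717 -281.66037702] area 772.8888888888889
bore centre [ 465.13541835 -281.65789151] area 773.0
bore centre [ 465.13629863 -281.65834064] area 773.1111111111111
groove angle 9.933986742863357 0.07188023183365276
groove angle 9.960625903008403 0.07670982182633483
groove angle 9.829436877498244 0.08344780850540719
top enc ((463.06915283203125, -295.1370544433594), 15.588520050048828) ell ((463.1828918457031, -297.610595703125), (19.492034912109375, 29.386743545532227), 86.42889404296875)
scene enc ((441.32379150390625, -269.2927551269531), 15.728715896606445) ell ((441.7601013183594, -269.8797607421875), (27.298635482788086, 27.927743911743164), 49.81437301635742)
nose pred top [313.95368794 172.73166686]
nose pred scene [233.28236202 237.51409858]
```

View pics/g.png

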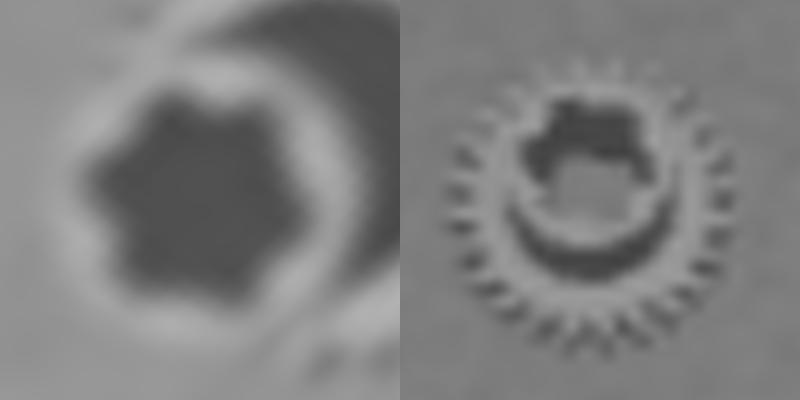

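```bash
cat > m3.py <<'E'
from m2 import *
print('----')
for n,im,z in [("top",T,16),("scene",S,16),("top",T,8),("scene",S,8)]:
    c=np.array([465.,-282.]); G=rect(n,im,c,z,55,4); b=np.abs(G-np.median(G[:25].reshape(-1,3),0)).max(2)
    m=(cv2.GaussianBlur(b,(0,0),3)>20).astype(np.uint8)
    m=cv2.morphologyEx(m,cv2.MORPH_CLOSE,np.ones((25,25)))
    cs,_=cv2.findContours(m,0,cv2.CHAIN_APPROX_NONE); q=cv2.convexHull(max(cs,key=cv2.contourArea))
    (x,y),r=cv2.minEnclosingCircle(q); M=cv2.moments(q)
    print(n,z,"circ",c+np.array([x,y])/4-55,r/4,"cent",c+np.array([M['m10'],M['m01']])/M['m00']/4-55, "eqr",np.sqrt(M['m00']/np.pi)/4)
# nose disc
for n,im in [("top",T),("scene",S)]:
    c=np.array([599.,-46.]); G=rect(n,im,c,140,30,6); 
    cv2.imwrite(f"pics/n_{n}.png",np.clip(G*1.2,0,255))
a=np.hstack([cv2.imread("pics/n_top.png"),cv2.imread("pics/n_scene.png")]); cv2.imwrite("pics/n.png",a)
E
python3 m3.py | sed -n '/----/,$p'
```

```text
----
top 16 circ [ 464.76294708 -278.13222504] 39.25365447998047 cent [ 464.77157853 -277.22736215] eqr 37.58231618265389
scene 16 circ [ 466.03959274 -281.32275772] 46.975582122802734 cent [ 467.86797039 -283.60768436] eqr 41.50677619659221
top 8 circ [ 464.66275787 -280.46107864] 39.459312438964844 cent [ 464.60933586 -279.60011702] eqr 37.82661330750951
scene 8 circ [ 461.53293991 -279.00357437] 47.37209701538086 cent [ 463.35650542 -281.31613134] eqr 41.81514135285677[ WARN:0@2.946] global loadsave.cpp:1063 imwrite_ Unsupported depth image for selected encoder is fallbacked to CV_8U.
```

View pics/n.png

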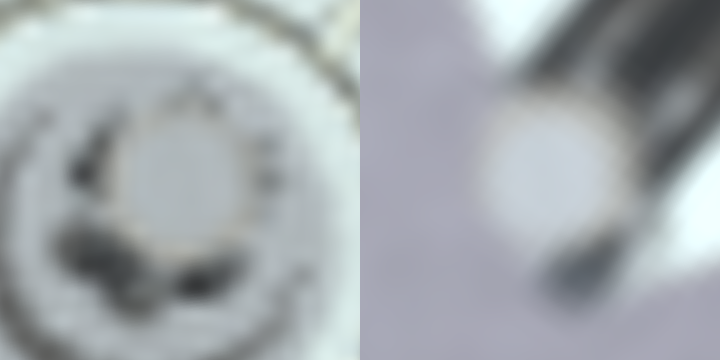

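Estimates so far:
- **Shaft:** axis at about (599.2, -46.4), with ridges at -17° mod 60.
- **Gear:** at about (465, -281), with a groove at about 9.9°.

Next I'll move over the gear.

{"op": "step_arm", "data": {
  "rows": [
    [[0.085, -0.038, -0.047, 0, 0], [0.085, -0.038, -0.047, 0, 0], [0.085, -0.038, -0.047, 0, 0], [0.085, -0.038, -0.047, 0, 0], [0.085, -0.038, -0.047, 0, 0], [0.085, -0.038, -0.047, 0, 0], [0.085, -0.038, -0.047, 0, 0], [0.085, -0.038, -0.047, 0, 0], [0.085, -0.038, -0.047, 0, 0], [0.085, -0.038, -0.047, 0, 0]]
  ],
  "newtons": 20
}}

```text
time_s: 1.75
tcp_pos: [390.9, -64.9, 204.5]
tool_rot: [[-0.945, 0.326, 0.009], [0.326, 0.945, 0.002], [-0.008, 0.005, -1.0]]
contact_force: [-0.2, 1.1, -0.4]
finger_gap: 85.0
```

```bash
cat > d.py <<'E'
import sys,numpy as np
from cell import get_state
np.set_printoptions(precision=3,suppress=True)
def d(tgt,yang=None):
    s=get_state(); R=np.array(s["tool_rot"]); p=np.array(s["tcp_pos"])
    print("t",round(s["time_s"],2),"tcp",p,"J",s["joint_pos"],"F",s["contact_force"],"M",s["ft_torque"],"gap",round(s["finger_gap"],2))
    y=np.degrees(np.arctan2(R[1,1],R[0,1])); print("yang",round(y,2),"tilt z",R[:,2])
    print("shift tool mm",R.T@(np.array(tgt)-p))
    if yang is not None: print("roll rad",np.radians(-((yang-y+180)%360-180)))
if __name__=="__main__":
    a=[float(v) for v in sys.argv[1:]]; d(a[:3],a[3] if len(a)>3 else None)
E
python3 d.py 465 -281 100
```

```text
t 1.75 tcp [390.88  -64.856 204.531] J [-0.285  0.057  2.019  0.005  1.058 -1.527] F [-0.194  1.077 -0.386] M [-0.027 -0.011 -0.004] gap 85.0
yang 70.97 tilt z [ 0.009  0.002 -1.   ]
shift tool mm [-139.755 -180.665  104.723]
```

{"op": "step_arm", "data": {
  "rows": [
    [[0.085, -0.036, -0.046, 0.01, 0], [0.085, -0.036, -0.046, 0.02, 0], [0.085, -0.034, -0.044, 0.02, 0], [0.085, -0.034, -0.044, 0.02, 0], [0.085, 0, 0, 0.02, 0], [0.085, 0, 0, 0, 0]]
  ]
}}

```text
time_s: 2.5
tcp_pos: [467.3, -291.8, 113.2]
tool_rot: [[-0.943, 0.332, 0.013], [0.332, 0.943, 0.001], [-0.012, 0.005, -1.0]]
contact_force: [-0.9, -0.1, 0.4]
finger_gap: 85.3
```

```bash
python3 d.py 465 -281 80
```

```text
t 2.5 tcp [ 467.26  -291.785  113.193] J [-0.647  0.457  1.74   0.01   0.935 -1.886] F [-0.86  -0.067  0.38 ] M [ 0.009  0.018 -0.07 ] gap 85.27
yang 70.64 tilt z [ 0.013  0.001 -1.   ]
shift tool mm [ 6.1    9.269 33.167]
```

{"op": "step_arm", "data": {
  "rows": [
    [[0.085, 0.006, 0.009, 0.015, 0], [0.085, 0, 0, 0.015, 0], [0.085, 0, 0, 0, 0]]
  ]
}}

```text
time_s: 2.88
tcp_pos: [466.1, -281.2, 84.8]
tool_rot: [[-0.944, 0.33, 0.015], [0.33, 0.944, -0.002], [-0.015, 0.004, -1.0]]
contact_force: [0.2, 0.1, 0.3]
finger_gap: 85.1
```

```bash
python3 d.py 465 -281 24; python3 -c "
from h import *
n=0
for n,(u,v,h) in {'top':(377,210,40),'scene':(146,285,40)}.items():
    im=optics.read_camera(n); cv2.imwrite('pics/a_%s.png'%n,cv2.resize(im[v-h:v+h,u-h:u+h],(400,400),interpolation=2))
cv2.imwrite('pics/a.png',np.hstack([cv2.imread('pics/a_top.png'),cv2.imread('pics/a_scene.png')]))"
```

```text
t 2.88 tcp [ 466.137 -281.194   84.804] J [-0.633  0.487  1.779  0.01   0.863 -1.873] F [0.174 0.086 0.26 ] M [-0.041  0.01  -0.011] gap 85.09
yang 70.71 tilt z [ 0.015 -0.002 -1.   ]
shift tool mm [ 2.055 -0.414 60.779]
```

View pics/a.png

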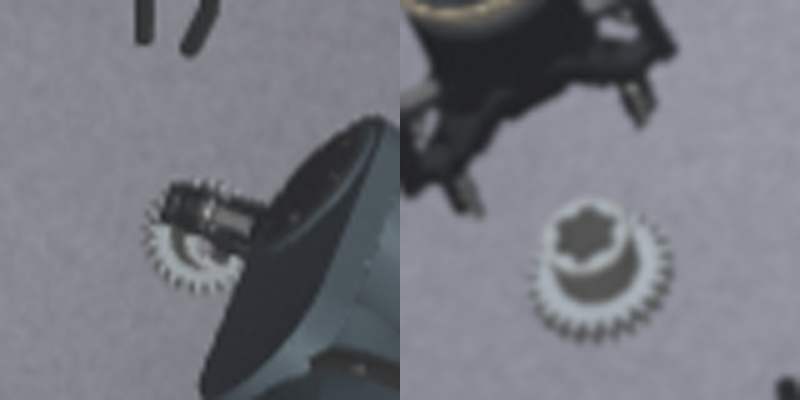

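```bash
python3 -c "
from h import *
for z in (85,92,98): print(onz('scene',(137.5,278.5),z), onz('scene',(120,288),z),onz('scene',(155,269),z))"
```

```text
[[ 444.92134368 -271.34765387   85.        ]] [[ 428.14187827 -318.62725976   85.        ]] [[ 462.24810252 -222.52593579   85.        ]]
[[ 449.25302445 -273.54489509   92.        ]] [[ 432.58795953 -320.50215403   92.        ]] [[ 466.46165144 -225.05603791   92.        ]]
[[ 452.96589369 -275.42824471   98.        ]] [[ 436.39888632 -322.10920626   98.        ]] [[ 470.07326479 -227.22469688   98.        ]]
```

{"op": "step_arm", "data": {
  "rows": [
    [[0.085, 0.001, 0, 0.02, 0], [0.085, 0.001, 0, 0.02, 0], [0.085, 0, 0, 0.016, 0], [0.085, 0, 0, 0.003, 0], [0.085, 0, 0, 0, 0]]
  ]
}}

```text
time_s: 3.6
tcp_pos: [468.2, -283.2, 28.5]
tool_rot: [[-0.944, 0.33, 0.022], [0.33, 0.944, -0.006], [-0.023, 0.001, -1.0]]
contact_force: [-0.5, -1.0, 0.8]
finger_gap: 85.2
```

```bash
python3 d.py 465 -281 24
```

```text
t 3.6 tcp [ 468.201 -283.163   28.458] J [-0.633  0.578  1.803  0.012  0.739 -1.876] F [-0.508 -0.976  0.838] M [-0.016 -0.009  0.037] gap 85.18
yang 70.71 tilt z [ 0.022 -0.006 -1.   ]
shift tool mm [3.836 0.978 4.373]
```

{"op": "step_arm", "data": {
  "rows": [
    [[0.085, 0.004, 0.001, 0.004, 0], [0.085, 0, 0, 0, 0], [0.085, 0, 0, 0, 0]]
  ]
}}

```text
time_s: 3.98
tcp_pos: [465.2, -281.2, 25.4]
tool_rot: [[-0.944, 0.33, 0.023], [0.33, 0.944, -0.007], [-0.025, 0.001, -1.0]]
contact_force: [-0.4, -1.3, -0.9]
finger_gap: 84.9
```

```bash
python3 d.py 465 -281 23
```

```text
t 3.98 tcp [ 465.167 -281.187   25.373] J [-0.634  0.578  1.815  0.012  0.726 -1.877] F [-0.437 -1.268 -0.866] M [-0.066  0.008  0.051] gap 84.88
yang 70.71 tilt z [ 0.023 -0.007 -1.   ]
shift tool mm [0.278 0.119 2.367]
```

{"op": "step_arm", "data": {
  "rows": [
    [[0.04, 0, 0, 0.002, 0], [0.04, 0, 0, 0, 0], [0.04, 0, 0, 0, 0], [0.04, 0, 0, 0, 0]]
  ],
  "newtons": 20
}}

```text
time_s: 4.47
tcp_pos: [465.4, -281.3, 23.5]
tool_rot: [[-0.944, 0.33, 0.024], [0.33, 0.944, -0.008], [-0.025, 0.001, -1.0]]
contact_force: [0.3, 0.3, -0.6]
finger_gap: 40.1
```

```bash
python3 d.py 465 -281 23
```

```text
t 4.47 tcp [ 465.4   -281.349   23.486] J [-0.634  0.581  1.815  0.012  0.722 -1.876] F [ 0.27   0.25  -0.626] M [ 0.029 -0.033 -0.034] gap 40.09
yang 70.7 tilt z [ 0.024 -0.008 -1.   ]
shift tool mm [0.505 0.197 0.474]
```

```bash
cat > v.py <<'E'
from h import *
import sys
def v(out,pt=(465,-281,30),h=40,k=400):
    o=[]
    for n in ("top","scene"):
        im=optics.read_camera(n); u,w=np.round(proj(n,[pt])[0]).astype(int)
        im=cv2.copyMakeBorder(im,h,h,h,h,cv2.BORDER_REPLICATE)
        o.append(cv2.resize(im[w:w+2*h,u:u+2*h],(k,k),interpolation=2)); print(n,"crop origin",u-h,w-h,"scale",k/2/h)
    cv2.imwrite(out,np.hstack(o))
if __name__=="__main__":
    a=sys.argv; v(a[1],[float(x) for x in a[2:5]],int(a[5]) if len(a)>5 else 40)
E
python3 v.py pics/b.png 465 -281 30 30
```

```text
top crop origin 348 187 scale 6.666666666666667
scene crop origin 114 265 scale 6.666666666666667
```

View pics/b.png

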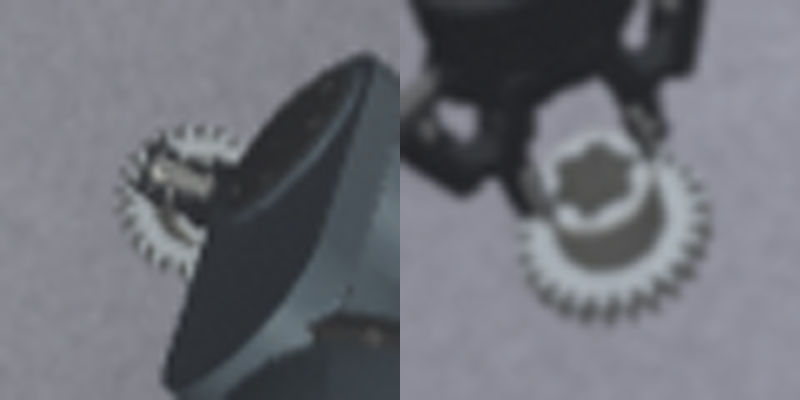

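Run:
```python
from h import *
o=[]
for n in ("top","scene"):
    im=np.mean([optics.read_camera(n).astype(float) for _ in range(2)],0)
    # mark predicted tcp, hub ends
    u,w=np.round(proj(n,[(465,-281,35)])[0]).astype(int);h=20
    c=im[w-h:w+h,u-h:u+h]; c=np.clip(255*(np.clip(c,0,255)/255)**0.5,0,255).astype(np.uint8)
    c=cv2.resize(c,(400,400),interpolation=2)
    for p,col in [((465.4,-281.3,23.5),(0,0,255)),((465.4,-281.3,43),(0,255,0)),((465,-281.5,52),(255,0,0))]:
        q=(proj(n,[p])[0]-[u-h,w-h]+.5)*10; cv2.circle(c,tuple(np.round(q).astype(int)),4,col,-1)
    o.append(c)
cv2.imwrite("pics/b2.png",np.hstack(o))
```

```text
(no output)
```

View pics/b2.png

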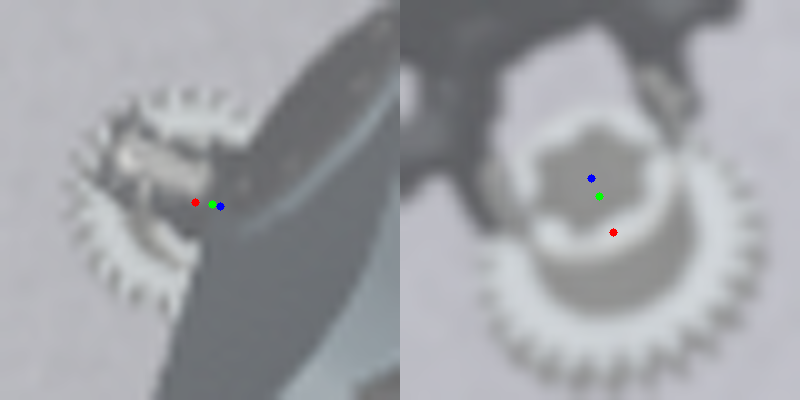

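{"op": "step_arm", "data": {
  "rows": [
    [[0.03, 0, 0, 0, 0], [0.03, 0, 0, 0, 0]]
  ]
}}

```text
time_s: 5.03
tcp_pos: [465.4, -281.4, 23.5]
tool_rot: [[-0.944, 0.33, 0.024], [0.33, 0.944, -0.008], [-0.025, 0.001, -1.0]]
contact_force: [-0.1, -0.5, 1.2]
finger_gap: 29.9
```

```bash
python3 d.py 465 -281 23; python3 v.py pics/b3.png 465 -281 35 20
```

```text
t 5.03 tcp [ 465.4   -281.357   23.507] J [-0.634  0.581  1.815  0.012  0.722 -1.877] F [-0.114 -0.507  1.179] M [ 0.042  0.021 -0.032] gap 29.9
yang 70.71 tilt z [ 0.024 -0.008 -1.   ]
shift tool mm [0.508 0.204 0.495]
top crop origin 359 197 scale 10.0
scene crop origin 124 274 scale 10.0
```

View pics/b3.png

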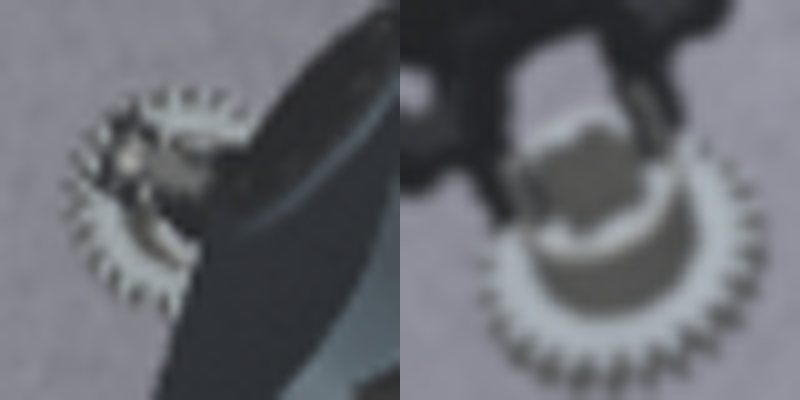

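```bash
python3 - <<'E'
from h import *
for z in (20,35,50,65,80): print(z, onz("top",(359+15-.5,197+16-.5),z)[0], onz("scene",(124+18.7,274+19),z)[0])
import cell
E
python3 - <<'E'
import cv2,numpy as np
im=cv2.imread('pics/scene0.png'); cv2.imwrite('pics/s0c.png',cv2.resize(im[0:110,190:320],(780,660)[::1],interpolation=2)[:600])
E
```

```text
20 [ 479.30569572 -266.8642856    20.        ] [ 450.45115415 -275.56896277   20.        ]
35 [ 479.44438212 -262.66916159   35.        ] [ 459.10469177 -279.93900198   35.        ]
50 [ 479.58306852 -258.47403758   50.        ] [ 467.75822939 -284.30904119   50.        ]
65 [ 479.72175491 -254.27891357   65.        ] [ 476.41176702 -288.6790804    65.        ]
80 [ 479.86044131 -250.08378956   80.        ] [ 485.06530464 -293.04911961   80.        ]
```

View pics/s0c.png

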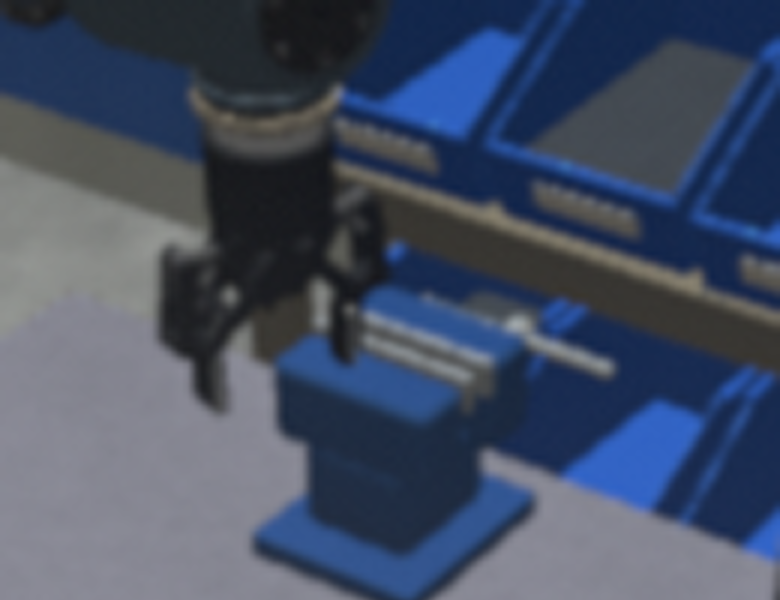

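Run:
```python
from h import *
for z in (190,203,216,229,242): print(z,proj("scene",[[182.6,518.4,z]])[0], onz("scene",(236.7,63.8),z)[0])
```

```text
190 [236.44086165  76.8148042 ] [129.62395927 589.57972034 190.        ]
203 [236.28673167  73.73983078] [143.03195019 572.8915823  203.        ]
216 [236.13076399  70.62819429] [156.43994112 556.20344426 216.        ]
229 [235.97292555  67.47923507] [169.84793205 539.51530621 229.        ]
242 [235.81318248  64.29227757] [183.25592297 522.82716817 242.        ]
```

The picture shows the closed fingertips above the hub, over the rim at scene (137,296) and (150,289). The tips sit about 30 mm higher than the reported TCP suggests. I'll open, go lower in guarded steps and look again.

{"op": "step_arm", "data": {
  "rows": [
    [[0.065, 0, 0, 0, 0], [0.065, 0, 0, 0, 0], [0.065, 0, 0, 0, 0], [0.065, 0, 0, 0.01, 0], [0.065, 0, 0, 0.005, 0]]
  ]
}}

```text
time_s: 5.75
tcp_pos: [465.8, -281.5, 7.7]
tool_rot: [[-0.944, 0.33, 0.024], [0.33, 0.944, -0.008], [-0.025, 0.0, -1.0]]
contact_force: [0.1, 0.1, 0.3]
finger_gap: 65.4
```

```bash
python3 d.py 465 -281 5; python3 v.py pics/b4.png 465 -281 35 30
```

```text
t 5.75 tcp [ 465.82  -281.504    7.7  ] J [-0.633  0.609  1.818  0.012  0.69  -1.877] F [0.055 0.143 0.283] M [ 0.001  0.005 -0.027] gap 65.42
yang 70.71 tilt z [ 0.024 -0.008 -1.   ]
shift tool mm [1.009 0.203 2.676]
top crop origin 349 187 scale 6.666666666666667
scene crop origin 114 264 scale 6.666666666666667
```

View pics/b4.png

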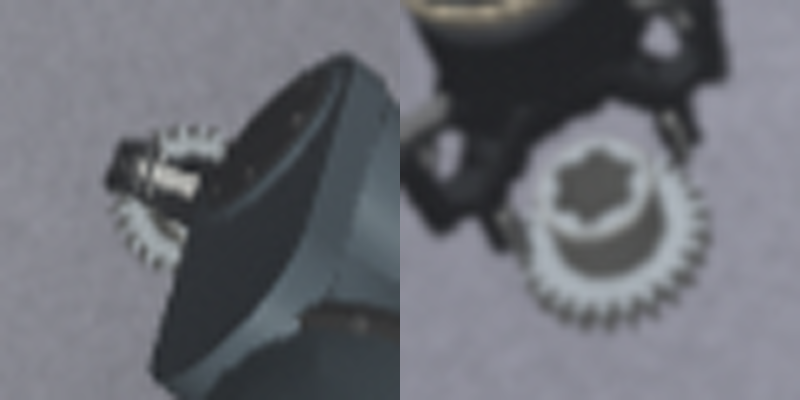

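Run:
```python
from h import *
for z in (20,30,40,50): print(z,proj("scene",[[465.8,-281.5,z],[465.8+.33*32.5,-281.5+.944*32.5,z],[465.8-.33*32.5,-281.5-.944*32.5,z]]).round(1).tolist())
```

```text
20 [[145.1, 297.4], [155.7, 291.4], [134.3, 303.6]]
30 [[144.4, 295.6], [155.1, 289.5], [133.5, 301.8]]
40 [[143.7, 293.7], [154.4, 287.7], [132.7, 300.0]]
50 [[142.9, 291.9], [153.8, 285.8], [131.9, 298.1]]
```

{"op": "step_arm", "data": {
  "rows": [
    [[0.065, 0.0005, 0, 0.006, 0], [0.065, 0, 0, 0.003, 0], [0.04, 0, 0, 0, 0], [0.04, 0, 0, 0, 0], [0.04, 0, 0, 0, 0]]
  ],
  "newtons": 20
}}

```text
time_s: 6.48
tcp_pos: [465.5, -281.5, -1.7]
tool_rot: [[-0.944, 0.33, 0.024], [0.33, 0.944, -0.008], [-0.025, 0.0, -1.0]]
contact_force: [-0.5, -0.3, -1.6]
finger_gap: 45.6
```

```bash
python3 d.py 465 -281 5; python3 v.py pics/b5.png 465 -281 35 30
```

```text
t 6.47 tcp [ 465.474 -281.476   -1.744] J [-0.634  0.626  1.82   0.012  0.672 -1.877] F [-0.471 -0.264 -1.581] M [-0.064  0.087  0.022] gap 45.59
yang 70.71 tilt z [ 0.024 -0.008 -1.   ]
shift tool mm [ 0.435  0.295 -6.757]
top crop origin 349 187 scale 6.666666666666667
scene crop origin 114 264 scale 6.666666666666667
```

View pics/b5.png

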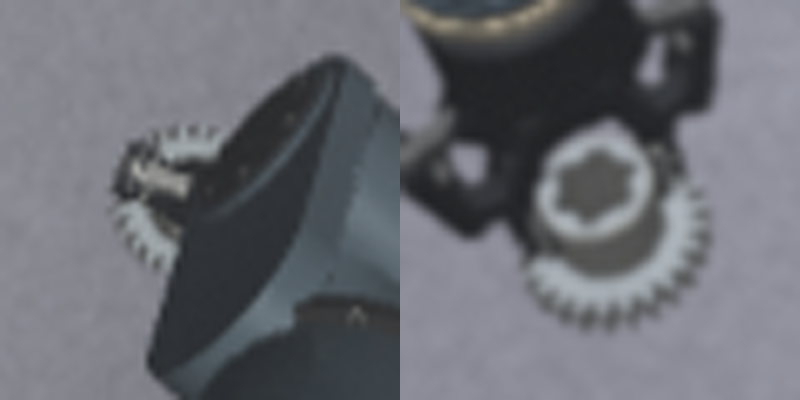

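{"op": "step_arm", "data": {
  "rows": [
    [[0.065, 0, 0, 0, 0], [0.065, 0, 0, 0, 0.17], [0.065, 0, 0, 0, 0.185], [0.065, 0, 0, 0, 0.185], [0.065, 0, 0, 0, 0.185], [0.065, 0, 0, 0, 0.185], [0.065, 0, 0, 0, 0.185], [0.065, 0, 0, 0, 0.185], [0.065, 0, 0, 0, 0.185], [0.065, 0, 0, 0, 0]]
  ]
}}

```text
time_s: 7.82
tcp_pos: [466.6, -281.5, -1.2]
tool_rot: [[0.251, 0.968, 0.026], [0.968, -0.251, -0.008], [-0.002, 0.027, -1.0]]
contact_force: [0.1, 0.3, -0.7]
finger_gap: 65.0
```

```bash
python3 d.py 465.5 -281.5 -1.7 -19.3
```

```text
t 7.83 tcp [ 466.576 -281.46    -1.224] J [-0.633  0.626  1.819  0.014  0.671 -0.39 ] F [ 0.052  0.288 -0.722] M [ 0.068  0.007 -0.003] gap 64.98
yang -14.53 tilt z [ 0.026 -0.008 -1.   ]
shift tool mm [-0.308 -1.044  0.448]
roll rad 0.08323422840062886
```

{"op": "step_arm", "data": {
  "rows": [
    [[0.065, 0, -0.001, 0, 0.08], [0.04, 0, 0, 0, 0], [0.04, 0, 0, 0, 0], [0.04, 0, 0, 0, 0]]
  ]
}}

```text
time_s: 8.32
tcp_pos: [466.0, -281.3, -0.8]
tool_rot: [[0.314, 0.949, 0.027], [0.949, -0.314, -0.009], [0.0, 0.028, -1.0]]
contact_force: [-0.3, 0.3, -0.5]
finger_gap: 45.7
```

```bash
python3 d.py 465.5 -281.5 -1.7 -19.3; python3 v.py pics/b6.png 465 -281 35 30
```

```text
t 8.32 tcp [ 466.02  -281.319   -0.784] J [-0.633  0.624  1.821  0.014  0.67  -0.325] F [-0.345  0.275 -0.458] M [ 0.191  0.194 -0.053] gap 45.67
yang -18.3 tilt z [ 0.027 -0.009 -1.   ]
shift tool mm [-0.335 -0.463  0.903]
roll rad 0.017400306582085055
top crop origin 349 187 scale 6.666666666666667
scene crop origin 114 264 scale 6.666666666666667
```

View pics/b6.png

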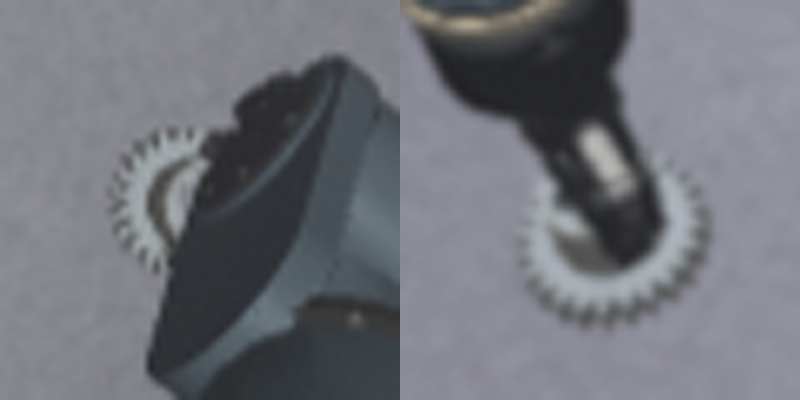

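{"op": "step_arm", "data": {
  "rows": [
    [[0.065, 0, 0, 0, 0], [0.065, 0, 0, 0, -0.17], [0.065, 0, 0, 0, -0.185], [0.065, 0, 0, 0, -0.185], [0.065, 0, 0, 0, -0.185], [0.065, 0, 0, 0, -0.185], [0.065, 0, 0, 0, -0.185], [0.065, 0, 0, 0, -0.185], [0.065, 0, 0, 0, -0.185], [0.065, 0, 0, 0, 0]]
  ]
}}

```text
time_s: 9.68
tcp_pos: [465.7, -281.4, -2.0]
tool_rot: [[-0.92, 0.391, 0.026], [0.391, 0.92, -0.009], [-0.027, 0.002, -1.0]]
contact_force: [0.2, -0.8, -0.3]
finger_gap: 64.7
```

```bash
python3 d.py 466 -281.3 -1.2 66
cat > m4.py <<'E'
from h import *
S=np.mean([optics.read_camera("scene").astype(float) for _ in range(3)],0); np.save("scene_avg2.npy",S)
E
python3 m4.py; sed -i 's/S=np.load("scene_avg.npy")/S=np.load(__import__("os").environ.get("SC","scene_avg.npy"))/' m1.py; SC=scene_avg2.npy python3 m2.py 2>/dev/null| egrep "bore|groove"
```

```text
t 9.68 tcp [ 465.668 -281.431   -2.047] J [-0.634  0.626  1.822  0.014  0.668 -1.813] F [ 0.18  -0.804 -0.278] M [-0.048  0.047  0.025] gap 64.7
yang 66.99 tilt z [ 0.026 -0.009 -1.   ]
shift tool mm [-0.278  0.252 -0.839]
roll rad 0.01721936123349838
bore centre [ 467.05748555 -281.64027062] area 582.0277777777778
bore centre [ 464.27469939 -281.19069286] area 741.1944444444445
bore centre [ 464.2769756  -281.18890374] area 741.3611111111111
bore centre [ 464.27588581 -281.18743923] area 741.3055555555555
groove angle 9.225953479377912 0.0756801589628466
groove angle 9.232964035562349 0.08066221946015478
groove angle 9.164780248755706 0.09017888273794276
```

{"op": "step_arm", "data": {
  "rows": [
    [[0.04, 0, 0, 0, 0], [0.04, 0, 0, 0, 0], [0.04, 0, 0, 0, 0], [0.04, 0, 0, 0, 0]]
  ],
  "newtons": 90
}}

```text
time_s: 10.32
tcp_pos: [465.7, -281.3, -1.4]
tool_rot: [[-0.917, 0.399, 0.026], [0.399, 0.917, -0.009], [-0.027, 0.002, -1.0]]
contact_force: [-0.9, 0.3, 0.2]
finger_gap: 44.4
```

```bash
python3 d.py 465.7 -281.3 40 66
```

```text
t 10.32 tcp [ 465.698 -281.343   -1.364] J [-0.634  0.625  1.822  0.014  0.669 -1.805] F [-0.926  0.312  0.229] M [0.038 0.038 0.07 ] gap 44.39
yang 66.51 tilt z [ 0.026 -0.009 -1.   ]
shift tool mm [ -1.122   0.14  -41.349]
roll rad 0.008819666498517918
```

{"op": "step_arm", "data": {
  "rows": [
    [[0.04, 0, 0, -0.01, 0], [0.04, 0, 0, -0.03, 0], [0.04, 0, 0, -0.04, 0], [0.04, 0, 0, -0.04, 0], [0.04, 0, 0, -0.04, 0], [0.04, 0, 0, -0.02, 0], [0.04, 0, 0, 0, 0]]
  ]
}}

```text
time_s: 11.2
tcp_pos: [458.6, -278.2, 184.3]
tool_rot: [[-0.916, 0.401, 0.021], [0.401, 0.916, -0.005], [-0.022, 0.004, -1.0]]
contact_force: [0.4, 0.1, -4.6]
finger_gap: 43.4
```

```bash
python3 d.py 600.6 -46.6 170 40; python3 v.py pics/b7.png 480 -281 180 40
```

```text
t 11.2 tcp [ 458.638 -278.244  184.313] J [-0.637  0.336  1.723  0.01   1.062 -1.8  ] F [ 0.389  0.052 -4.633] M [-0.009 -0.002 -0.051] gap 43.45
yang 66.37 tilt z [ 0.021 -0.005 -1.   ]
shift tool mm [-36.891 269.066  16.116]
roll rad 0.46033052626811266
top crop origin 353 173 scale 5.0
scene crop origin 97 228 scale 5.0
```

View pics/b7.png

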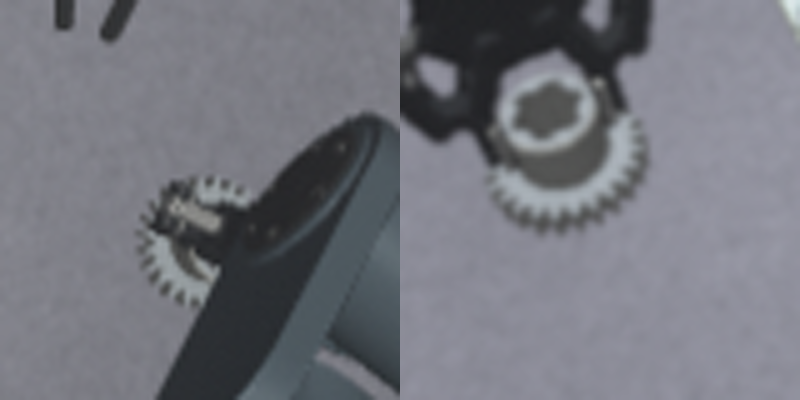

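{"op": "step_arm", "data": {
  "rows": [
    [[0.04, -0.006, 0.03, 0, 0], [0.04, -0.006, 0.05, 0, 0], [0.04, -0.007, 0.055, 0, 0], [0.04, -0.006, 0.055, 0, 0], [0.04, -0.006, 0.04, 0, 0], [0.04, -0.006, 0.02, 0, 0], [0.04, 0, 0, 0, 0.15], [0.04, 0, 0, 0, 0.16], [0.04, 0, 0, 0, 0.15], [0.04, 0, 0, 0, 0]]
  ]
}}

```text
time_s: 12.55
tcp_pos: [590.3, -57.1, 169.0]
tool_rot: [[-0.631, 0.776, -0.004], [0.776, 0.631, 0.002], [0.004, -0.002, -1.0]]
contact_force: [0.1, 0.1, -5.2]
finger_gap: 43.9
```

```bash
python3 d.py 600.6 -46.6 170 40; python3 v.py pics/b8.png 599 -46 150 45
```

```text
t 12.55 tcp [590.258 -57.12  169.033] J [-0.176  0.465  1.568  0.001  1.112 -0.859] F [ 0.1    0.101 -5.177] M [ 0.04  -0.035 -0.026] gap 43.94
yang 39.11 tilt z [-0.004  0.002 -1.   ]
shift tool mm [ 1.643 14.659 -0.983]
roll rad -0.015569059661290924
top crop origin 269 127 scale 4.444444444444445
scene crop origin 188 190 scale 4.444444444444445
```

View pics/b8.png

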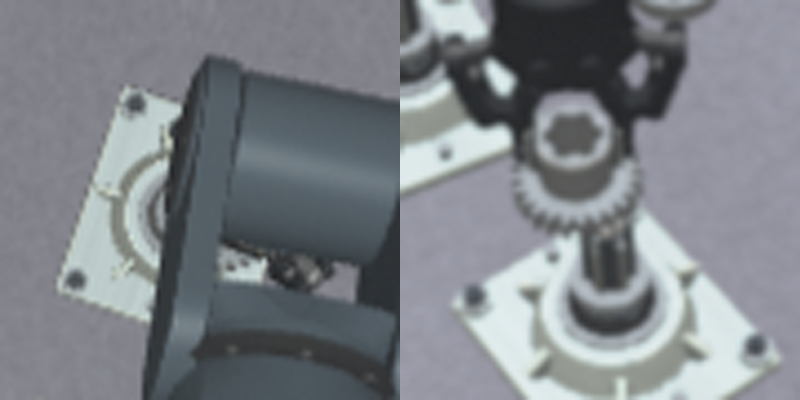

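The scene view shows the gear held upright at about (245,220), slightly behind and above the shaft nose at (235,245). The tool tilt shifted by about 0.03 rad during the travel, so I'll try an up/down cycle to bring it back to its value at the grasp.

{"op": "step_arm", "data": {
  "rows": [
    [[0.04, 0, 0.007, -0.04, 0], [0.04, 0, 0.007, -0.04, 0], [0.04, 0, 0, 0, 0], [0.04, 0, 0, 0.035, 0], [0.04, 0, 0, 0.035, 0], [0.04, 0, 0, 0, 0]]
  ]
}}

```text
time_s: 13.4
tcp_pos: [598.4, -49.1, 174.0]
tool_rot: [[-0.643, 0.766, -0.01], [0.766, 0.643, 0.003], [0.009, -0.006, -1.0]]
contact_force: [-0.6, 0.9, -4.0]
finger_gap: 44.0
```

```bash
python3 d.py 600.6 -46.6 170 40
```

```text
t 13.4 tcp [598.395 -49.13  174.005] J [-0.16   0.477  1.537  0.001  1.138 -0.858] F [-0.552  0.855 -3.959] M [-0.026  0.002 -0.01 ] gap 43.95
yang 39.99 tilt z [-0.01   0.003 -1.   ]
shift tool mm [0.486 3.34  3.989]
roll rad -0.00016296850097524153
```

{"op": "step_arm", "data": {
  "rows": [
    [[0.04, 0.026, -0.031, 0, 0], [0.04, 0.026, -0.031, 0, 0], [0.04, 0, 0, 0, 0], [0.04, 0, 0, 0, 0]]
  ]
}}

```text
time_s: 13.9
tcp_pos: [516.0, -49.9, 176.4]
tool_rot: [[-0.645, 0.764, -0.008], [0.764, 0.645, 0.002], [0.007, -0.005, -1.0]]
contact_force: [0.6, -0.2, -5.1]
finger_gap: 43.8
```

```bash
python3 d.py 600.6 -46.6 170 40
```

```text
t 13.9 tcp [515.964 -49.908 176.37 ] J [-0.187  0.329  1.755  0.001  1.067 -0.888] F [ 0.559 -0.229 -5.064] M [ 0.019 -0.019 -0.023] gap 43.8
yang 40.18 tilt z [-0.008  0.002 -1.   ]
shift tool mm [-52.123  66.828   5.66 ]
roll rad 0.0031759130291737943
```

{"op": "step_arm", "data": {
  "rows": [
    [[0.04, -0.013, 0.017, 0, 0], [0.04, -0.013, 0.017, 0, 0], [0.04, -0.013, 0.017, 0, 0], [0.04, -0.009, 0.012, 0, 0], [0.04, -0.003, 0.003, 0, 0], [0.04, 0, 0, 0, 0]]
  ],
  "newtons": 60
}}

```text
time_s: 14.65
tcp_pos: [605.7, -46.6, 176.9]
tool_rot: [[-0.647, 0.762, -0.005], [0.762, 0.647, 0.001], [0.004, -0.003, -1.0]]
contact_force: [-0.9, 0.7, -4.5]
finger_gap: 43.9
```

```bash
python3 d.py 599.9 -46.6 150 40.6; python3 v.py pics/b9.png 599 -46 150 30;python3 m4.py
cat > m5.py <<'E'
from m1 import rect
from h import *
import sys
S=np.load("scene_avg2.npy"); zt=float(sys.argv[1]); c=np.array([float(sys.argv[2]),float(sys.argv[3])])
for it in range(4):
    R=rect("scene",S,c,zt,30,6).max(2); k=R.shape[0]; g=(np.arange(k)+.5)/6-30
    X,Y=np.meshgrid(g,g); rr=np.hypot(X,Y); m=((R<float(sys.argv[4]))&(rr<20)).astype(np.uint8)
    nl,l,st,ce=cv2.connectedComponentsWithStats(m); mm=l==1+st[1:,4].argmax()
    c=c+[X[mm].mean(),Y[mm].mean()]
print("bore",c,mm.sum()/36); th=np.arctan2(Y,X)
for r0,r1 in [(13,18),(14,17),(15,19)]:
    s=(rr>r0)&(rr<r1); z=np.sum((255-R[s])*np.exp(6j*th[s])); print(np.degrees(np.angle(z))/6,abs(z)/np.sum(255-R[s]))
cv2.imwrite("pics/r5.png",np.clip(R,0,255).astype(np.uint8))
E
python3 m5.py 224 599 -46 125|grep -v rect
```

```text
t 14.65 tcp [605.73  -46.627 176.944] J [-0.154  0.484  1.518  0.001  1.145 -0.858] F [-0.872  0.711 -4.5  ] M [-0.035  0.008 -0.009] gap 43.95
yang 40.33 tilt z [-0.005  0.001 -1.   ]
shift tool mm [ 3.674 -4.345 26.974]
roll rad -0.004638775498198472
top crop origin 284 142 scale 6.666666666666667
scene crop origin 203 205 scale 6.666666666666667
top [ 282  147   54   59 1656]
scene [ 200  236   73   62 1804]
bore [602.65438536 -43.2206838 ] 730.5277777777778
-17.45595240196898 0.08444413005809258
-17.455322966184013 0.08872664423268048
-17.509860380213446 0.10612382668032036
```

View pics/b9.png

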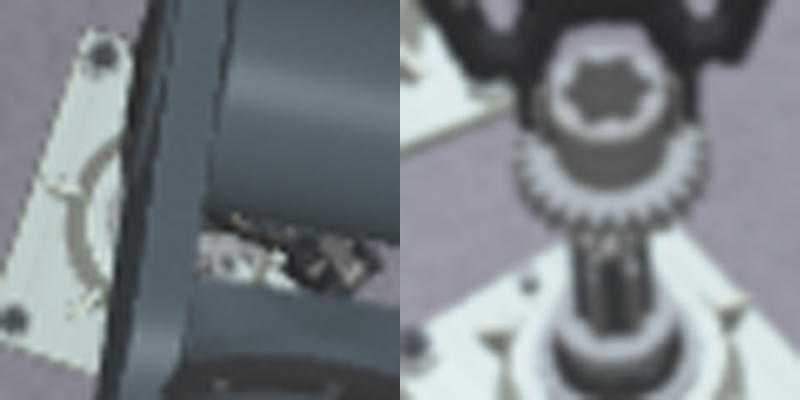

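{"op": "step_arm", "data": {
  "rows": [
    [[0.04, 0.0037, -0.0043, 0.01, -0.005], [0.04, 0, 0, 0.012, 0], [0.04, 0, 0, 0.008, 0], [0.04, 0, 0, 0, 0]]
  ]
}}

```text
time_s: 15.4
tcp_pos: [598.1, -46.5, 144.6]
tool_rot: [[-0.651, 0.759, -0.006], [0.759, 0.651, 0.002], [0.005, -0.004, -1.0]]
contact_force: [0.1, -0.7, -4.1]
finger_gap: 43.5
```

```bash
python3 d.py 599.9 -46.6 150 40.6; python3 v.py pics/b10.png 599 -46 150 25
```

```text
t 15.4 tcp [598.121 -46.495 144.606] J [-0.155  0.506  1.569  0.001  1.073 -0.865] F [ 0.144 -0.67  -4.134] M [-0.018  0.014  0.016] gap 43.47
yang 40.61 tilt z [-0.006  0.002 -1.   ]
shift tool mm [-1.209  1.262 -5.405]
roll rad 0.00025387936903524435
top crop origin 289 147 scale 8.0
scene crop origin 208 210 scale 8.0
```

View pics/b10.png

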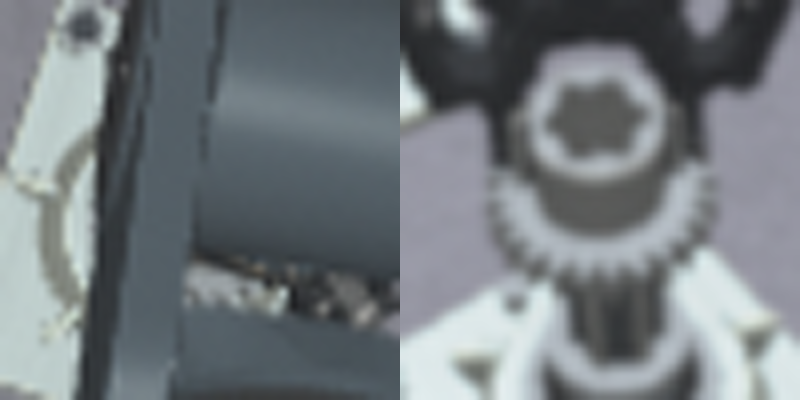

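{"op": "step_arm", "data": {
  "rows": [
    [[0.04, -0.0012, 0.0013, 0, 0], [0.04, 0, 0, 0.004, 0], [0.04, 0, 0, 0.004, 0], [0.04, 0, 0, 0, 0]]
  ]
}}

```text
time_s: 16.0
tcp_pos: [601.0, -46.7, 137.6]
tool_rot: [[-0.651, 0.759, -0.004], [0.759, 0.651, 0.001], [0.003, -0.002, -1.0]]
contact_force: [0.3, -0.6, -5.0]
finger_gap: 43.6
```

```bash
python3 d.py 599.9 -46.6 130 40.6
```

```text
t 16.0 tcp [600.99  -46.668 137.574] J [-0.155  0.518  1.568  0.001  1.059 -0.864] F [ 0.263 -0.616 -4.959] M [-0.019 -0.008  0.011] gap 43.65
yang 40.62 tilt z [-0.004  0.001 -1.   ]
shift tool mm [ 0.737 -0.768  7.578]
roll rad 0.0003200156257036763
```

{"op": "step_arm", "data": {
  "rows": [
    [[0.04, 0.0006, -0.0006, 0.003, 0], [0.04, 0, 0, 0.003, 0], [0.04, 0, 0, 0, 0]]
  ]
}}

```text
time_s: 16.38
tcp_pos: [600.0, -46.6, 131.1]
tool_rot: [[-0.651, 0.759, -0.004], [0.759, 0.651, 0.001], [0.003, -0.002, -1.0]]
contact_force: [0.5, 0.2, -4.7]
finger_gap: 44.0
```

```bash
python3 d.py 599.9 -46.6 130 40.6
```

```text
t 16.38 tcp [600.004 -46.575 131.145] J [-0.155  0.524  1.576  0.001  1.045 -0.864] F [ 0.473  0.214 -4.74 ] M [ 0.011  0.017 -0.014] gap 44.02
yang 40.62 tilt z [-0.004  0.001 -1.   ]
shift tool mm [ 0.045 -0.093  1.145]
roll rad 0.00032932771025257005
```

{"op": "step_arm", "data": {
  "rows": [
    [[0.04, 0, 0, 0.003, 0], [0.04, 0, 0, 0.003, 0], [0.04, 0, 0, 0, 0]]
  ]
}}

```text
time_s: 16.75
tcp_pos: [600.1, -46.6, 124.8]
tool_rot: [[-0.651, 0.759, -0.003], [0.759, 0.651, 0.001], [0.003, -0.002, -1.0]]
contact_force: [0.2, 0.7, -5.4]
finger_gap: 43.8
```

```bash
python3 d.py 599.9 -46.6 130 40.6
```

```text
t 16.75 tcp [600.064 -46.593 124.771] J [-0.155  0.532  1.581  0.001  1.032 -0.864] F [ 0.154  0.729 -5.406] M [-0.015  0.019  0.013] gap 43.81
yang 40.62 tilt z [-0.003  0.001 -1.   ]
shift tool mm [ 0.118 -0.138 -5.228]
roll rad 0.00031328658031519994
```

No contact force so far, so the splines appear to have meshed. I'll keep descending.

{"op": "step_arm", "data": {
  "rows": [
    [[0.04, 0, 0, 0.005, 0], [0.04, 0, 0, 0.005, 0], [0.04, 0, 0, 0.005, 0], [0.04, 0, 0, 0, 0]]
  ]
}}

```text
time_s: 17.25
tcp_pos: [600.0, -46.6, 108.6]
tool_rot: [[-0.651, 0.759, -0.003], [0.759, 0.651, 0.001], [0.003, -0.002, -1.0]]
contact_force: [-0.3, -0.4, -4.7]
finger_gap: 44.4
```

```bash
python3 d.py 599.9 -46.6 130 40.6;  python3 v.py pics/b11.png 599 -46 140 25
```

```text
t 17.25 tcp [600.042 -46.583 108.563] J [-0.155  0.552  1.593  0.001  1.    -0.864] F [-0.326 -0.383 -4.745] M [-0.032 -0.069 -0.031] gap 44.37
yang 40.62 tilt z [-0.003  0.001 -1.   ]
shift tool mm [  0.147  -0.159 -21.437]
roll rad 0.0002735150007317709
top crop origin 289 148 scale 8.0
scene crop origin 208 213 scale 8.0
```

View pics/b11.png

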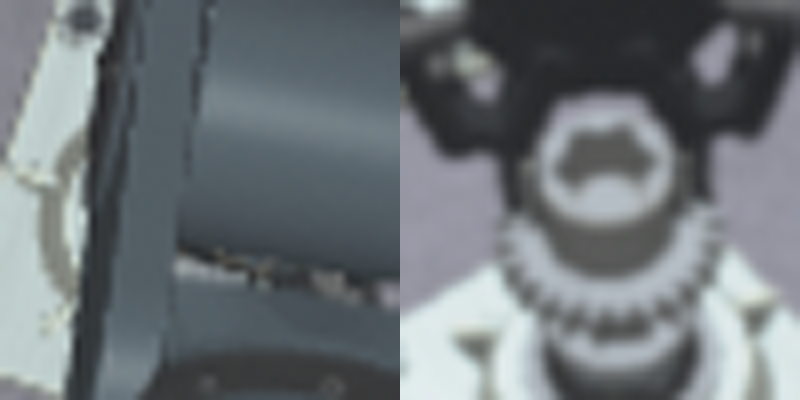

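The nose is visible inside the bore at scene (234,236), and the gear is on the splines. I'll go on down to the collar.

{"op": "step_arm", "data": {
  "rows": [
    [[0.04, 0, 0, 0.006, 0], [0.04, 0, 0, 0.006, 0], [0.04, 0, 0, 0.006, 0], [0.04, 0, 0, 0.006, 0], [0.04, 0, 0, 0, 0]]
  ],
  "newtons": 90
}}

```text
time_s: 17.98
tcp_pos: [600.0, -46.4, 83.2]
tool_rot: [[-0.651, 0.759, -0.003], [0.759, 0.651, 0.001], [0.003, -0.002, -1.0]]
contact_force: [1.2, 1.1, -4.5]
finger_gap: 44.0
```

```bash
python3 d.py 599.9 -46.6 68.6 40.6
```

```text
t 17.98 tcp [600.043 -46.443  83.229] J [-0.155  0.585  1.609  0.001  0.951 -0.864] F [ 1.186  1.146 -4.482] M [0.009 0.002 0.003] gap 43.98
yang 40.62 tilt z [-0.003  0.001 -1.   ]
shift tool mm [-0.071 -0.188 14.63 ]
roll rad 0.000309661343259426
```

{"op": "step_arm", "data": {
  "rows": [
    [[0.04, 0, 0, 0.004, 0], [0.04, 0, 0, 0.003, 0], [0.04, 0, 0, 0.003, 0]]
  ],
  "newtons": 110
}}

```text
time_s: 18.35
tcp_pos: [600.1, -46.2, 74.2]
tool_rot: [[-0.651, 0.759, -0.003], [0.759, 0.651, 0.001], [0.003, -0.001, -1.0]]
contact_force: [-5.4, 1.7, 8.5]
finger_gap: 43.6
```

```bash
python3 d.py 599.9 -46.6 68.6 40.6
```

```text
t 18.35 tcp [600.109 -46.236  74.201] J [-0.155  0.598  1.613  0.001  0.934 -0.864] F [-5.407  1.686  8.489] M [ 0.135  0.914 -0.044] gap 43.64
yang 40.62 tilt z [-0.003  0.001 -1.   ]
shift tool mm [-0.157 -0.388  5.601]
roll rad 0.00038976564035895903
```

{"op": "step_arm", "data": {
  "rows": [
    [[0.04, 0.0003, -0.0003, 0.003, 0], [0.04, 0, 0, 0.003, 0], [0.04, 0, 0, 0.002, 0]]
  ],
  "newtons": 120
}}

```text
time_s: 18.73
tcp_pos: [600.1, -46.2, 69.7]
tool_rot: [[-0.651, 0.759, -0.001], [0.759, 0.651, 0.001], [0.001, -0.0, -1.0]]
contact_force: [-8.5, 1.6, 12.5]
finger_gap: 42.8
```

```bash
python3 d.py 599.9 -46.6 68.6 40.6
```

```text
t 18.73 tcp [600.149 -46.23   69.715] J [-0.155  0.603  1.617  0.001  0.923 -0.864] F [-8.45   1.612 12.518] M [ 0.146  1.401 -0.052] gap 42.84
yang 40.64 tilt z [-0.001  0.001 -1.   ]
shift tool mm [-0.12  -0.43   1.115]
roll rad 0.0007141087101588257
```

{"op": "step_arm", "data": {
  "rows": [
    [[0.04, 0.0005, -0.0006, 0.003, 0], [0.04, 0, 0, 0.003, 0]]
  ]
}}

```text
time_s: 18.98
tcp_pos: [600.3, -46.2, 68.6]
tool_rot: [[-0.652, 0.759, 0.001], [0.759, 0.652, 0.0], [-0.001, 0.001, -1.0]]
contact_force: [-18.2, 2.4, 36.0]
finger_gap: 43.0
```

```bash
python3 d.py 599.9 -46.6 68.6 40.6; python3 v.py pics/b12.png 599 -46 120 25
```

```text
t 18.98 tcp [600.266 -46.189  68.567] J [-0.154  0.604  1.619  0.001  0.917 -0.864] F [-18.199   2.449  36.025] M [ 0.026  3.199 -0.037] gap 42.99
yang 40.67 tilt z [ 0.001  0.    -1.   ]
shift tool mm [-0.073 -0.546 -0.033]
roll rad 0.001176221745711615
top crop origin 288 148 scale 8.0
scene crop origin 209 217 scale 8.0
```

View pics/b12.png

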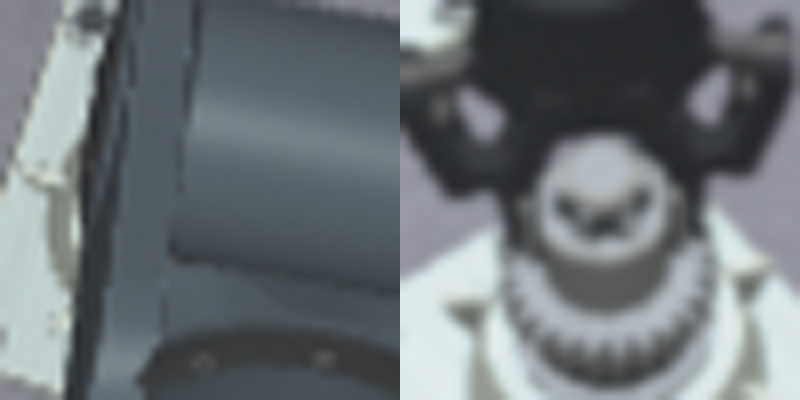

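{"op": "step_arm", "data": {
  "rows": [
    [[0.04, 0.0007, -0.0008, 0.002, 0]]
  ]
}}

```text
time_s: 19.2
tcp_pos: [600.0, -46.2, 69.0]
tool_rot: [[-0.652, 0.758, 0.004], [0.758, 0.652, -0.0], [-0.003, 0.003, -1.0]]
contact_force: [-4.2, 3.6, 12.5]
finger_gap: 43.1
```

```bash
python3 d.py 599.9 -46.6 68.6 40.6
```

```text
t 19.2 tcp [600.013 -46.209  68.992] J [-0.154  0.602  1.622  0.001  0.914 -0.865] F [-4.238  3.561 12.548] M [0.339 0.564 0.005] gap 43.08
yang 40.67 tilt z [ 0.004 -0.    -1.   ]
shift tool mm [-0.222 -0.342  0.392]
roll rad 0.0012066092683245988
```

{"op": "step_arm", "data": {
  "rows": [
    [[0.04, 0.0005, -0.0005, 0.003, 0]]
  ]
}}

```text
time_s: 19.32
tcp_pos: [600.1, -46.2, 68.6]
tool_rot: [[-0.652, 0.758, 0.006], [0.758, 0.652, -0.001], [-0.005, 0.004, -1.0]]
contact_force: [-11.5, 2.6, 26.7]
finger_gap: 43.2
```

```bash
python3 d.py 599.9 -46.6 68.6 40.6
```

```text
t 19.32 tcp [600.11  -46.189  68.63 ] J [-0.154  0.601  1.624  0.001  0.91  -0.865] F [-11.534   2.585  26.716] M [ 0.139  1.928 -0.06 ] gap 43.16
yang 40.68 tilt z [ 0.006 -0.001 -1.   ]
shift tool mm [-0.174 -0.427  0.029]
roll rad 0.001460852393341105
```

Home force is reached at the predicted height. Next I'll check that it holds over time, since camera calls advance the clock while the arm holds its target.

Run:
```python
from h import *
from cell import get_state
for i in range(24):
    S=optics.read_camera("scene")
    if i%5==4:
        s=get_state(); print(round(s["time_s"],2),s["tcp_pos"].round(2),s["contact_force"].round(1),round(s["finger_gap"],1))
cv2.imwrite("pics/e1.png",S)
o=[];h=22
for n in ("scene",):
    u,w=np.round(proj(n,[(599.3,-46.4,120)])[0]).astype(int); c=cv2.resize(S[w-h:w+h,u-h:u+h],(580,580),interpolation=2); k=580/2/h
    a=np.linspace(0,2*np.pi,60)
    for z,r,col in [(122,23,(0,0,255)),(130,23,(0,255,255)),(140,13.5,(0,255,0)),(86,39,(255,0,0))]:
        P=proj(n,np.c_[599.3+r*np.cos(a),-46.4+r*np.sin(a),np.full(60,z)]); P=((P-[u-h,w-h]+.5)*k).astype(int); cv2.polylines(c,[P.reshape(-1,1,2)],True,col,1)
cv2.imwrite("pics/e2.png",c)
```

```text
19.57 [600.1  -46.17  68.69] [-9.8  2.8 22.4] 43.3
19.82 [600.1  -46.16  68.68] [-9.3  3.7 22.4] 43.6
20.07 [600.16 -46.18  68.7 ] [-9.6  2.3 22.2] 43.3
20.32 [600.09 -46.18  68.67] [-9.7  3.4 22.2] 43.3
```

View pics/e2.png

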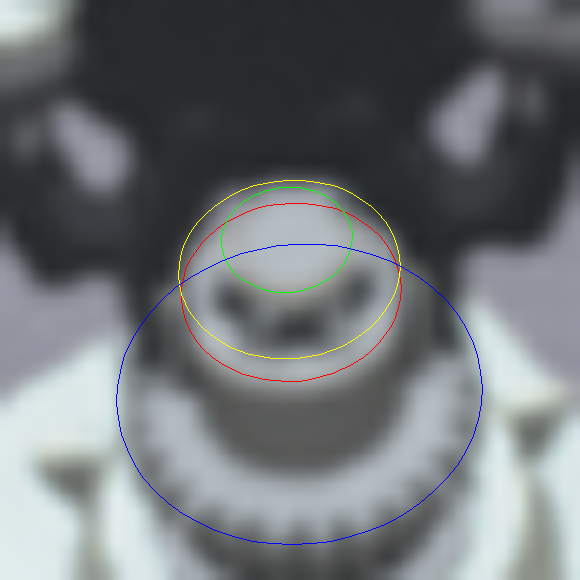

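View pics/e1.png

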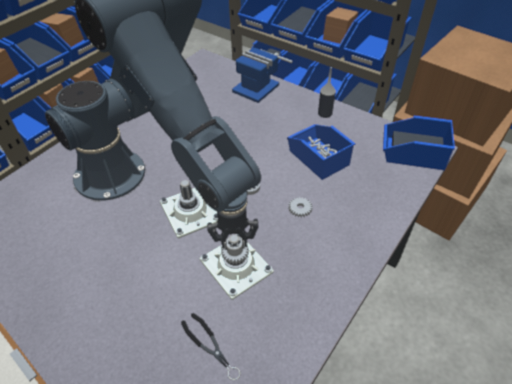

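```bash
python3 -c "
from cell import job,get_state
print(job.sign_off()); s=get_state(); print(s['time_s'],s['tcp_pos'],s['contact_force'])"
```

```text
the job is handed in; nothing more can be done
None
the job is handed in; nothing more can be done
```

The long-hub gear is on the upright shaft of the right-hand cover, hub up, splines meshed, and the collar pressed down to its stop. The gripper is still holding it there, and I handed the job in at about 20.5 s.

**How it went**
- I gripped the hub, opened, turned about 90°, and gripped again in both directions to centre it. I then lifted it and turned it so its grooves lined up with the shaft ridges. The camera read -17.5° for the grooves and about -17° for the ridges.
- It slid down the splines with no measurable contact force until it met the collar.

**Last checks**
- **Height:** the reported tool height was 68.7 mm against about 68.6 mm worked out for fully home. It hardly changed with extra push, as expected on a hard stop.
- **Push:** the force reading stayed at about 22 N over the last 0.75 s. With the gear's weight that is about 27 N on the collar, against the 18 N needed at the stop.
- **Picture:** the hub's top rim matches the outline drawn for the home height (10 mm below the spline top), with the shaft nose standing clear above it. I did not move or touch the flat gear, bearing, pliers or bin.

**What disagreed or is unclear**
- The fingertips sat 20–30 mm higher than the reported tool position suggested. The first grip closed above the hub, so I went lower by camera and gripped again.
- The finger opening read 43–44 mm on the 46 mm hub at high grip force.
- The tool drifted by up to about 2° while travelling, and the gear's own tilt was not measured. A sideways force of about 10 N remained at the end.

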